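Fish the burner ring out from under the low rack

TASK

The wok burner's brass ring has slid to the back under the low slatted rack: take the flat probe from the trivet by its handle, feel with it under the rack until the stub below its end drops into the ring's hole, and drag the ring out to lie flat on the open counter, wholly clear in front of the rack. Never touch the ring with the fingers, bear on it only lightly, and do not push hard against the rack. Then lay the probe back flat, stub and handle down, on the trivet, and leave the other kitchen things where they stand.

Things in the scene. Friction and masses are not known exactly. Their poses are not given: they have to be found in the camera images.
- rack: Low fixed steel rack on the counter (z = 0), 240 mm wide (y), 42 mm high. Origin at counter level; x points from the mouth inwards. Mouth at x -45 mm, facing the robot, 224 mm wide, 34 mm high under the top. Closed at both sides and at the back (inner face x +50 mm). Top: slats 8 mm thick, 18 mm wide, front to back, gaps 14 mm, through which the ring shows. Counter is its floor.
- ring: Flat brass ring, outside diameter 44 mm, hole 16 mm, 9 mm thick, 0.07 to 0.11 kg, lying flat on the counter under the rack. Origin: centre of its underside; z is its axis. It lies 1 to 4 mm from the rack's back panel, too close to get anything behind it, up to 70 mm to either side of the rack's middle.
- probe: Flat probe, 0.17 kg. Origin: underside of the handle, midway along it; x to the tip, z up. Handle: dark wooden block, x -30 to 30 mm, 18 mm wide (y; grip across this), z 0 to 46 mm. Its steel blade (24 mm wide, z 7 to 10 mm) is clamped firmly at a length that differs each time and is not measured: its end is 134 to 164 mm ahead of the origin. It lies on the trivet, along the trivet's x.
- probe_line (a point): Point on the probe's centre line 100 mm ahead of the handle's middle, z = 0 in the probe's frame. Beyond it, under the blade, is a round steel stub 10 mm across and 7 mm high (z 0 to 7 mm), its centre always 18 mm behind the blade's end. Stub and handle stand level on a flat surface. More than 8 N of the probe on the ring or 15 N on the rack is too hard; the ring slides with about 1 N.
- probe_heel (a point): Point at the back end of the probe's handle, x = -30 mm, z = 0 in the probe's frame.
- trivet: Fixed black silicone slab, 220 mm (x) by 120 mm (y), 8 mm thick, on the counter to the left or right in front of the rack. Origin: centre of its underside.
- plate: White porcelain plate, 170 mm across, 18 mm high; origin under its centre. Bystander.
- spice: Empty clear spice bottle with a dark cap, 48 mm across, 105 mm high; origin under its centre. Bystander.
- saucepan: Small aluminium saucepan, 136 mm across, 70 mm high, its 130 mm handle along its x axis near the rim; origin under the pan's centre. Bystander.
- claypot: Lidded clay pot, 140 mm across (182 mm over its two ears), 115 mm high; origin under its centre. Bystander.
- ladle: Stainless ladle lying down, bowl 80 mm across, handle along its x axis to 270 mm; origin under its bowl. Bystander.
- bowl: White bowl, 100 mm across, 45 mm high; origin under its centre. Bystander.

How it is judged:
On the way, in this order (a step that is already met when the one before it is completed fails the run):
1. the probe pulls on the ring while the ring is still under the rack (contact force between probe and ring above 0.3 N and x of ring in the frame of rack above -0.02 m), for 0.1 s.
2. the ring lies clear in front of the rack (x of ring in the frame of rack below -0.069 m and height (world z) of ring below 0.006 m), for 0.1 s.
At the end, for the whole second after the job is handed in: Ring flat and still on the counter in front of the rack's mouth, all of it outside (centre 24 to 235 mm in front, within 150 mm of the rack's middle line). Probe still on the trivet, stub and handle down, level within 0.06 rad, heel and the point 100 mm ahead of the handle's middle over the trivet (x of ring in the frame of rack between -0.28 and -0.069 m and y of ring in the frame of rack between -0.15 and 0.15 m and height (world z) of ring below 0.005 m and angle between ring's own z axis and vertical below 0.1 rad and linear speed of each of ring, probe below 0.02 m/s and x of probe_line in the frame of trivet between -0.11 and 0.11 m and y of probe_line in the frame of trivet between -0.06 and 0.06 m and x of probe_heel in the frame of trivet between -0.11 and 0.11 m and y of probe_heel in the frame of trivet between -0.06 and 0.06 m and height (world z) of probe between 0.005 and 0.012 m and angle between probe's own z axis and vertical below 0.06 rad); the robot touches nothing.
It fails at once if the fingers or the arm touch the ring (contact force between any of the fingers, the arm and ring above 0.2 N).
It fails at once if the probe bears on the ring with more than 8 N (contact force between probe and ring above 8 N).
It fails at once if the robot or the probe pushes the rack with more than 15 N (contact force between any of probe, the fingers, the arm and rack above 15 N).
It fails at once if another kitchen thing is moved by more than 30 mm (distance of any of plate, spice, saucepan, claypot, ladle, bowl from where it was at the start of the episode above 0.03 m).
It also fails if it takes over 58 s, if anything falls off the work surface, if the arm or the gripper's body presses on something with over 40 N, if the wrist force passes 120 N, or if a joint passes its speed limit or range.

ROBOT

A 6-joint arm with a two-finger parallel gripper is mounted at the origin on the work surface. World frame = base frame: x ahead of the robot, y to its left, z up, the work surface at z = 0. Lengths are in m, angles in rad, forces in N, time in s.
With the tool pointing down it reaches from about 0.375 to 0.75 m from the base axis. Payload 9 kg.
Tool frame: the origin (TCP) lies between the finger pads; the fingertips stand 22 mm ahead of it and the grasp point (between the pads) lies 3 mm ahead of it; y points along the fingers, z is the direction in which the jaws open and shut, and the axes are right-handed (so a half turn about y gives the same grasp; the last joint's range is limited). The gripper opens to 85 mm and grips with 20 to 120 N. Pads are 22 mm wide; open, the fingers measure 114 mm over their backs; the gripper's body (76 mm by 85 mm) begins 54 mm behind the grasp point. The pads swing forward as they close: fully open they stand 13 mm farther back than shut.
Start: joints at [1, 0.104, 0.097, 1.564, 0, 1.353], TCP at [0.207, 0.563, 0.253] pointing down, gripper open.
Joint ranges: [-2.99, 2.99], [-0.84, 1.86], [-1.1, 1.16], [-1.84, 2.11], [-1.51, 1.56], [-3.14, 3.14]. Speed limits (rad/s): [2.22, 2.22, 2.57, 3.14, 3.14, 3.14].

INTERFACE

Orientations are given as a unit quaternion [w, x, y, z].
In Python, from rig import ctrl gives the robot as it stands. Calls block until the motion is done:
- ctrl.goto(position, orientation): joint-space move of the TCP to a pose.
- ctrl.move_l(position, orientation=None, max_speed=0.15): straight line of the TCP; orientation=None keeps the orientation; max_speed is the mean speed in m/s.
- ctrl.movej(angles): joint-space move.
- ctrl.grip(opening, force=None): finger opening in m; force is the grip in N (None keeps the last); returns when the fingers have stopped.
- ctrl.hold(seconds).
- ctrl.inverse_kinematics(position, orientation): joint angles nearest the present ones, or None.
- ctrl.state(): the state.
- ctrl.get_image(name): name is "side" or "top"; returns a dict with "frame" (420x560x3 uint8, blue, green, red), "z_map" (420x560 float32, m along the optical axis (not along the pixel's ray), 0 where there is no reading), "mtx" (3x3 intrinsics, pixels), "cam_to_world" (4x4, takes a point from camera to world coordinates). Camera axes: x right, y up, looking along -z (the intrinsics and any distortion apply to the point x, -y, -z); pixel columns grow to the right and rows downward; lengths in m; the calibration is good to about 2 mm. A picture is of the moment at which its call begins.
A pose or a line that the arm cannot do raises ctrl.MotionError and nothing moves.
- ctrl.sign_off(): hands the job in, once; it reports no verdict.
The state is a dict: "time": time; "joint_positions": joint angles; "joint_velocities": joint speeds; "joint_torque": joint torques, N m; "tool_pos": TCP position; "tcp_rot": TCP orientation; "contact_force": force on the tool from outside, world axes, zero at the start; "torque": the same for the moment, N m; "finger_gap": finger opening in m.
Only numpy, scipy, OpenCV 4.12 (cv2) and the standard library are available. Lean on these libraries where they do the work, as an engineer would, in place of code of your own. Each camera call takes 0.05 s, during which the arm holds its last target.

## Working session

There is one attempt and no reset: what is moved stays moved. The work goes in short steps, each a Python script; the robot and the scene stay as the last script left them, time stands still between calls to the robot, and variables do not carry over. Pictures are saved under pics/ and viewed, and the job is handed in when it is done.

```bash
ls; mkdir -p pics
python3 - <<'E'
from rig import ctrl
import cv2,numpy as np
for n in("top","side"):
    d=ctrl.get_image(n); cv2.imwrite(f"pics/{n}0.png",d["frame"]); np.savez(f"{n}0.npz",**d)
    print(n,d["mtx"].round(1).tolist(),d["cam_to_world"].round(3).tolist(),[k for k in d])
print(ctrl.state())
E
```

```text
pics
top [[422.1, 0.0, 280.8], [0.0, 422.1, 212.4], [0.0, 0.0, 1.0]] [[-0.031, 0.999, -0.032, 0.511], [-1.0, -0.031, 0.002, 0.073], [0.001, 0.032, 0.999, 1.08], [0.0, 0.0, 0.0, 1.0]] ['frame', 'z_map', 'mtx', 'cam_to_world']
side [[469.9, 0.0, 279.7], [0.0, 469.9, 211.3], [0.0, 0.0, 1.0]] [[0.977, 0.13, -0.166, 0.36], [-0.21, 0.506, -0.837, -0.953], [-0.025, 0.852, 0.522, 0.688], [0.0, 0.0, 0.0, 1.0]] ['frame', 'z_map', 'mtx', 'cam_to_world']
{'time': 0.1, 'joint_positions': array([ 1.00031135e+00,  1.04654821e-01,  9.65702896e-02,  1.56390963e+00,
       -9.62101218e-06,  1.35313041e+00]), 'joint_velocities': array([-0.00283448, -0.00119306,  0.00245393,  0.00068374,  0.00016874,
        0.00036093]), 'joint_torque': array([ 7.08739681e-03, -5.58208537e+01,  5.04720926e+01,  1.30583224e-02,
       -2.69140237e-04,  2.89560342e-05]), 'tool_pos': array([0.20715229, 0.56281871, 0.25260395]), 'tcp_rot': array([-0.69574012,  0.69652481, -0.12425382,  0.1239349 ]), 'contact_force': array([-0.50126689,  0.48658195,  0.06638669]), 'torque': array([-2.23180453e-05, -1.09436139e-02, -1.36360479e-02]), 'finger_gap': 0.08594184832389912}
```

View pics/top0.png

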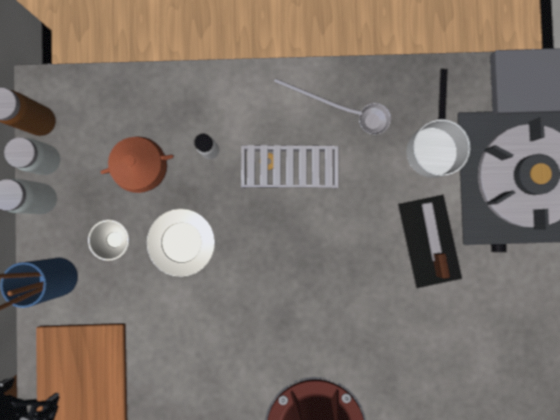

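View pics/side0.png

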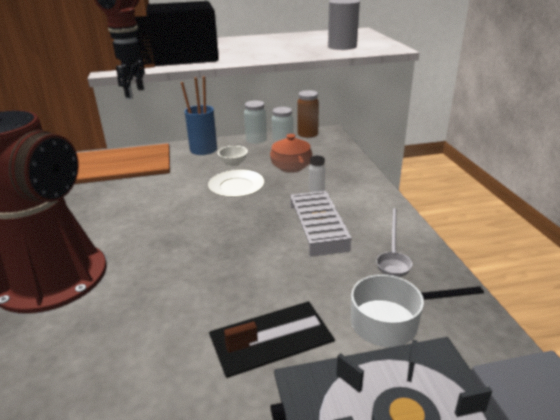

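The top view shows the rack at about (290,166), with brass showing in a gap near (269,160). The trivet is at (430,240), with the probe's handle at (441,265) and its blade pointing up to (430,205).

Run:
```python
import cv2,numpy as np
f=np.load("top0.npz")["frame"]
a=cv2.resize(f[135:200,230:350],None,fx=6,fy=6,interpolation=cv2.INTER_NEAREST)
b=cv2.resize(f[185:295,390:470],None,fx=5,fy=5,interpolation=cv2.INTER_NEAREST)
cv2.imwrite("pics/a.png",a);cv2.imwrite("pics/b.png",b)
```

```text
(no output)
```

View pics/a.png

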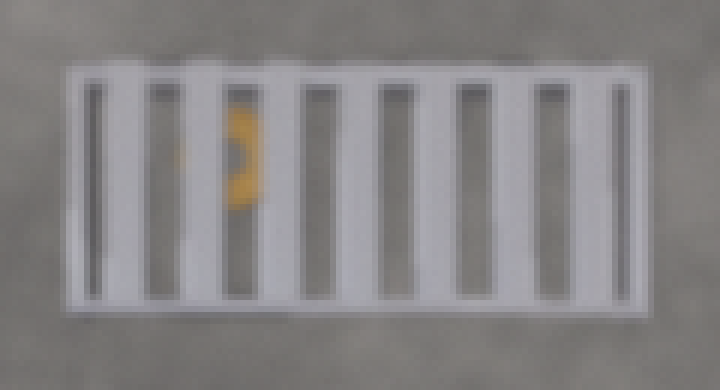

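View pics/b.png

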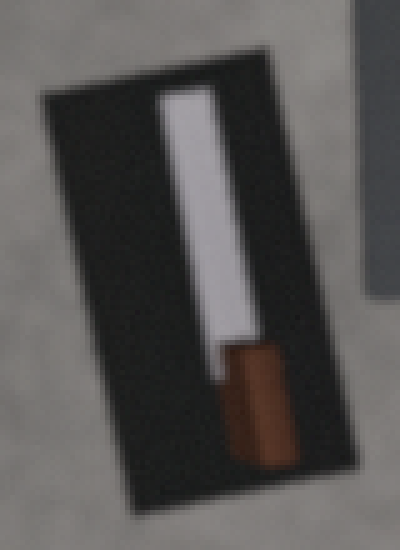

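```bash
cat > h.py <<'E'
import numpy as np,cv2
def ray(d,px,z):
    px=np.atleast_2d(np.float64(px)); n=cv2.undistortPoints(px.reshape(-1,1,2),d["mtx"],None).reshape(-1,2)
    T=d["cam_to_world"]; r=np.c_[n[:,0],-n[:,1],-np.ones(len(n))]@T[:3,:3].T; c=T[:3,3]
    return c+r*((z-c[2])/r[:,2])[:,None]
def cloud(d):
    h,w=d["z_map"].shape; v,u=np.mgrid[:h,:w]; K=d["mtx"]; z=d["z_map"]
    p=np.stack([(u-K[0,2])/K[0,0]*z,-(v-K[1,2])/K[1,1]*z,-z],-1)
    return p@d["cam_to_world"][:3,:3].T+d["cam_to_world"][:3,3]
def big(m,roi):
    mm=np.zeros_like(m,np.uint8); x0,y0,x1,y1=roi; mm[y0:y1,x0:x1]=m[y0:y1,x0:x1]
    c,_=cv2.findContours(mm,cv2.RETR_EXTERNAL,cv2.CHAIN_APPROX_NONE); return max(c,key=cv2.contourArea),mm
def rect(p): 
    (c,s,a)=cv2.minAreaRect(np.float32(p[:,:2]).reshape(-1,1,2)*1000); return np.round(c,1),np.round(s,1),round(a,2)
E
python3 - <<'E'
from h import *
for n,R,T in(("top",(235,138,345,195),(390,190,470,292)),("side",(285,185,355,260),(200,295,340,375))):
    d=dict(np.load(n+"0.npz")); P=cloud(d); hsv=cv2.cvtColor(d["frame"],cv2.COLOR_BGR2HSV); f=d["frame"].astype(int)
    z=P[...,2]
    c,m=big((z>.03)&(z<.06),R); c=c.reshape(-1,2); q=P[m>0]
    print(n,"rack z",np.median(q[:,2]),"cloud rect",rect(q),"ray rect",rect(ray(d,c,.042)))
    c,m=big(f.max(2)<55,T); print("trivet dark",rect(ray(d,c.reshape(-1,2),.008)), cv2.contourArea(c))
    x0,y0,x1,y1=T; s=np.zeros(z.shape,bool); s[y0:y1,x0:x1]=1
    q=P[s&(z>.04)&(z<.065)]; print("handle top",rect(q),np.median(q[:,2]),len(q))
    b=s&(hsv[...,1]<60)&(f.min(2)>130); c,m=big(b,T); c=c.reshape(-1,2); print("blade",rect(ray(d,c,.018)),np.median(P[m>0][:,2]))
    br=(hsv[...,0]<18)&(hsv[...,1]>100)&(f[...,2]>60); c,m=big(br,T); print("brown",rect(ray(d,c.reshape(-1,2),.054)))
    br=(hsv[...,0]>10)&(hsv[...,0]<35)&(hsv[...,1]>90); x0,y0,x1,y1=R; mm=np.zeros(z.shape,bool);mm[y0:y1,x0:x1]=br[y0:y1,x0:x1]
    v,u=np.nonzero(mm); w=ray(d,np.c_[u,v],.009); print("brass px",u.min(),u.max(),v.min(),v.max(),"world",w.min(0).round(4),w.max(0).round(4))
E
```

```text
top rack z 0.04276308982626309 cloud rect (array([659. ,  46.9]), array([238.3, 104.5]), 87.87) ray rect (array([658.8,  46.8]), array([237.5, 104.2]), 88.26)
trivet dark (array([ 462.3, -304.5]), array([215.3, 115.4]), 10.09) 3723.5
handle top (array([ 403.4, -319.2]), array([59.8, 19.5]), 8.9) 0.05342973249585736 224
blade (array([ 495.6, -306.8]), array([123.5,  21.9]), 8.69) 0.01818603925036677
brown (array([ 403.3, -318.2]), array([57.6, 17.9]), 8.21)
brass px 268 272 153 169 world [0.6573 0.0885 0.009 ] [0.6982 0.0997 0.009 ]
side rack z 0.03967324117470894 cloud rect (array([659.7,  43.6]), array([245.8, 105.1]), 87.87) ray rect (array([657.2,  35.1]), array([252.7, 106.4]), 87.93)
trivet dark (array([ 463.1, -311.1]), array([215.4, 118. ]), 10.14) 4935.0
handle top (array([ 474.5, -370.1]), array([ 49.9, 222. ]), 56.23) 0.051515033599397464 408
blade (array([ 456.1, -305.8]), array([205.3, 294.7]), 76.29) -0.0008029576052405729
brown (array([ 404.1, -322.5]), array([58.2, 16.7]), 7.64)Traceback (most recent call last):
  File "<stdin>", line 13, in <module>
  File "h.py", line 3, in ray
    px=np.atleast_2d(np.float64(px)); n=cv2.undistortPoints(px.reshape(-1,1,2),d["mtx"],None).reshape(-1,2)
                                        ~~~~~~~~~~~~~~~~~~~^^^^^^^^^^^^^^^^^^^^^^^^^^^^^^^^^^
cv2.error: OpenCV(4.12.0) /io/opencv/modules/calib3d/src/undistort.dispatch.cpp:347: error: (-215:Assertion failed) CV_IS_MAT(_src) && CV_IS_MAT(_dst) && (_src->rows == 1 || _src->cols == 1) && (_dst->rows == 1 || _dst->cols == 1) && _src->cols + _src->rows - 1 == _dst->rows + _dst->cols - 1 && (CV_MAT_TYPE(_src->type) == CV_32FC2 || CV_MAT_TYPE(_src->type) == CV_64FC2) && (CV_MAT_TYPE(_dst->type) == CV_32FC2 || CV_MAT_TYPE(_dst->type) == CV_64FC2) in function 'cvUndistortPointsInternal'
```

```bash
cat >> h.py <<'E'
from scipy.spatial.transform import Rotation as Ro
def quat(yaw,s=1):
    z=s*np.array([-np.sin(yaw),np.cos(yaw),0]); y=np.array([0,0,-1.]); x=np.cross(y,z)
    q=Ro.from_matrix(np.c_[x,y,z]).as_quat(); return q[[3,0,1,2]]
E
python3 - <<'E'
from h import *
from rig import ctrl
from scipy.optimize import least_squares
st=ctrl.state(); w=st["tcp_rot"]; print(Ro.from_quat(w[[1,2,3,0]]).as_matrix().round(2).tolist())
for s in(1,-1):
  for y,p in((8.7,[.4033,-.3187,.15]),(8.7,[.4033,-.3187,.036]),(-2,[.54,.09,.04]),(-2,[.40,.09,.04]),(-2,[.45,.09,.06])):
    j=ctrl.inverse_kinematics(p,quat(np.radians(y),s)); print(s,y,p,None if j is None else np.round(j,2))
d=dict(np.load("top0.npz")); f=d["frame"].astype(float)
b=f[...,2]-f[...,0]
print(b[150:173,256:278].astype(int))
E
```

```text
[[0.94, -0.0, 0.35], [-0.35, -0.0, 0.94], [-0.0, -1.0, -0.0]]
1 8.7 [0.4033, -0.3187, 0.15] [-0.92 -0.15 -0.34  1.38  0.   -1.08]
1 8.7 [0.4033, -0.3187, 0.036] [-0.92 -0.08 -0.48  1.16  0.   -1.08]
1 -2 [0.54, 0.09, 0.04] [-0.07  0.02 -0.38  1.17  0.   -0.04]
1 -2 [0.4, 0.09, 0.04] [-0.1  -0.45 -0.78  1.23  0.   -0.07]
1 -2 [0.45, 0.09, 0.06] [-0.09 -0.28 -0.62  1.23  0.   -0.05]
-1 8.7 [0.4033, -0.3187, 0.15] [-0.92 -0.15 -0.34  1.38  0.    2.07]
-1 8.7 [0.4033, -0.3187, 0.036] [-0.92 -0.08 -0.48  1.16  0.    2.07]
-1 -2 [0.54, 0.09, 0.04] [-0.07  0.02 -0.38  1.17  0.    3.1 ]
-1 -2 [0.4, 0.09, 0.04] [-0.1  -0.45 -0.78  1.23  0.    3.08]
-1 -2 [0.45, 0.09, 0.06] [-0.09 -0.28 -0.62  1.23  0.    3.09]
[[-1 -1  0 -1 -3 -4 -4 -5 -4 -5 -5 -3 -3 -3 -1 -1 -1 -3 -5 -5 -5 -4]
 [ 1  1  1  0 -3 -4 -5 -4 -4 -5 -5 -2  1  4  3  2 -1 -3 -4 -5 -5 -5]
 [ 3  3  3  2 -1 -4 -5 -5 -5 -4 -4  3 16 23 21 14  6  0 -4 -5 -6 -5]
 [ 4  5  5  2  0 -3 -4 -5 -4 -5 -3 12 40 57 53 43 22  6 -3 -5 -5 -4]
 [ 5  5  5  3  0 -3 -4 -5 -5 -6 -1 17 53 78 81 72 47 17  0 -4 -6 -5]
 [ 5  5  5  2 -1 -3 -5 -5 -5 -5 -1 17 56 82 
[... 498 characters left out ...]
-4 -6 -6]
 [ 3  5  6 10  7  0 -5 -6 -5 -5 -5  2 14 30 51 72 67 33  7 -5 -6 -6]
 [ 5  4  4  4  0 -3 -6 -5 -6 -5 -3 11 38 60 77 85 70 34  7 -4 -7 -6]
 [ 4  5  4  3 -2 -5 -6 -7 -6 -5 -1 20 58 82 90 90 72 35  7 -4 -6 -6]
 [ 4  5  5  3 -1 -6 -6 -6 -6 -6 -1 22 63 86 92 89 71 34  7 -4 -6 -7]
 [ 3  4  5  1 -2 -5 -6 -6 -6 -6 -1 22 63 85 88 85 64 29  4 -6 -6 -6]
 [ 5  5  5  3 -2 -5 -6 -7 -6 -7 -1 22 59 78 76 68 43 15 -1 -5 -6 -6]
 [ 4  5  5  2 -1 -5 -6 -7 -6 -6 -2 13 42 54 46 33 15  0 -5 -7 -6 -6]
 [ 5  4  5  2 -1 -5 -6 -5 -7 -6 -4  2 16 19 14 10  2 -5 -6 -7 -6 -7]
 [ 5  3  4  2 -2 -6 -6 -6 -6 -6 -6 -2  3  5  5  2  0 -5 -7 -7 -7 -6]
 [ 5  5  4  2 -2 -6 -8 -7 -5 -7 -6 -3  2  4  4  5  1 -4 -7 -7 -7 -7]]
```

Run:
```python
from h import *
from rig import ctrl
d=dict(np.load("top0.npz")); print("ring",ray(d,[[267.3,160.8]],.009))
q=quat(np.radians(8.7)); 
ctrl.grip(.085,60)
ctrl.goto([.4033,-.3187,.13],q); ctrl.move_l([.4033,-.3187,.036],q,.12)
s=ctrl.state(); print(s["time"],s["contact_force"],s["tool_pos"])
ctrl.grip(0.0,60)
s=ctrl.state(); print(s["time"],s["contact_force"],s["finger_gap"])
ctrl.move_l([.4033,-.3187,.10],q)
s=ctrl.state(); print(s["time"],s["contact_force"],s["torque"],s["finger_gap"],s["tool_pos"])
d=ctrl.get_image("side"); cv2.imwrite("pics/side1.png",d["frame"]);
```

```text
ring [[0.67838803 0.10090679 0.009     ]]
4.4417 [-0.77676854 -0.47719509  0.14048899] [ 0.40368594 -0.31915182  0.03679937]
5.0667 [0.3513931  0.31501101 3.04773616] 0.017190579145565436
5.6417 [-0.41203193  0.28058984 -2.12686035] [ 0.03983484  0.04301273 -0.02396873] 0.017516576054184347 [ 0.40307098 -0.3184118   0.0991436 ]
```

View pics/side1.png

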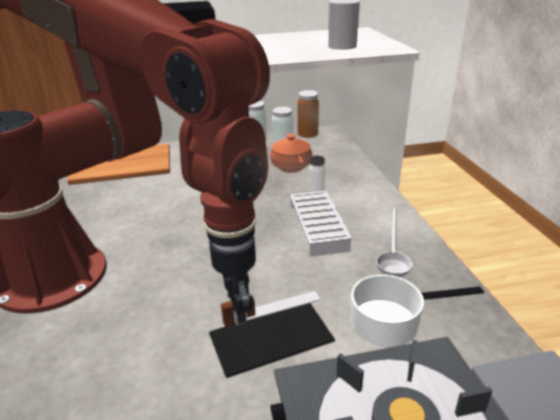

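Run:
```python
from h import *
from rig import ctrl
q=quat(np.radians(-2)); 
ctrl.goto([.425,.110,.10],q); ctrl.move_l([.425,.110,.046],q); ctrl.hold(.2)
s=ctrl.state(); print(s["time"],s["contact_force"],s["torque"],s["finger_gap"],s["tool_pos"])
for n in("top","side"):
    d=ctrl.get_image(n); cv2.imwrite(f"pics/{n}2.png",d["frame"]); np.savez(f"{n}2.npz",**d)
```

```text
7.9833 [-0.99966699 -0.51605802 -0.62195185] [ 0.04724905  0.0379359  -0.01679744] 0.017430959046525772 [0.42593035 0.1098656  0.04720569]
```

View pics/top2.png

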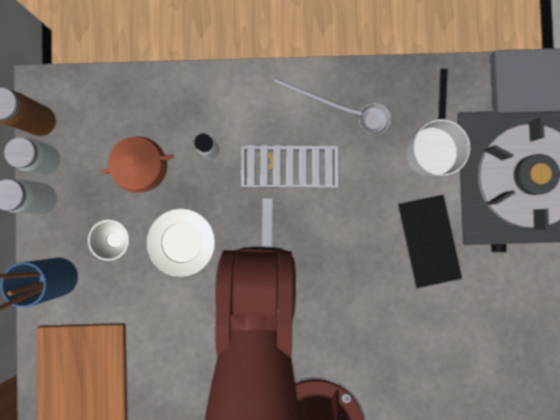

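View pics/side2.png

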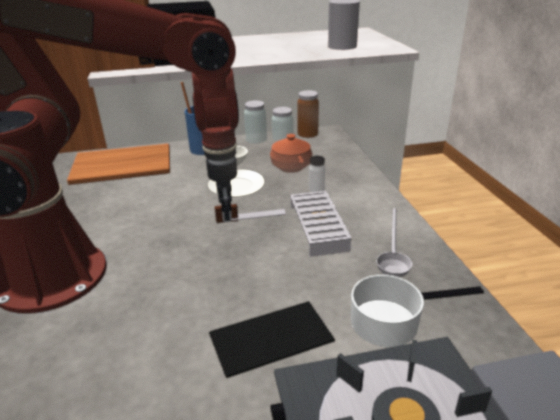

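In the top view the blade runs from (267,198) to about (267,247), in front of the rack. In the side view it looks level.

Run:
```python
from h import *
d=dict(np.load("top2.npz")); g=cv2.cvtColor(d["frame"],cv2.COLOR_BGR2GRAY).astype(float)
print(g[194:202,258:276].astype(int))
P=cloud(d); print("z blade",np.median(P[202:244,265:269,2],1).round(4)[::6])
# side edges per row, half level
L=[];R=[]
for v in range(203,242,3):
    r=g[v,255:280]; bg=np.median(np.r_[r[:4],r[-4:]]); t=(bg+r[10:14].mean())/2
    i=np.nonzero(r>t)[0]; a,b=i[0],i[-1]
    L.append([255+a-(r[a]-t)/(r[a]-r[a-1]),v]); R.append([255+b+(r[b]-t)/(r[b]-r[b+1]),v])
c=g[190:208,263:271].mean(1); t=(c[:4].mean()+c[-4:].mean())/2; k=np.nonzero(c>t)[0][0]; vt=190+k-(c[k]-t)/(c[k]-c[k-1])
z=.0284
l=ray(d,L,z);r=ray(d,R,z); m=(l+r)/2; print("width",np.linalg.norm(l-r,axis=1).mean().round(4))
p=np.polyfit(m[:,0],m[:,1],1); print("yaw deg",np.degrees(np.arctan(p[0])))
tip=ray(d,[[267,vt]],z)[0]; print("vt",vt,"tip",tip[0],np.polyval(p,tip[0])," line y at ring x",np.polyval(p,.678), "y at tcp", np.polyval(p,.4259))
# rack top edges front
print("ring again", ray(d,[[267.3,160.8]],.009))
b=d["frame"][...,2].astype(float)-d["frame"][...,0]; print(b[150:172,268:273].astype(int).T)
```

```text
[[118 117 119 119 121 121 122 120 119 121 121 121 121 122 121 121 120 121]
 [118 116 118 119 120 121 119 120 119 120 121 122 121 121 120 120 119 119]
 [117 118 119 120 120 121 120 120 118 119 119 121 120 122 120 119 119 119]
 [118 118 117 120 122 128 128 129 128 127 127 126 126 125 123 121 119 119]
 [116 119 118 124 134 145 149 150 151 149 147 144 146 140 132 121 119 120]
 [115 118 120 128 144 161 168 168 169 169 166 166 167 159 141 123 117 118]
 [115 116 118 128 148 166 174 176 176 176 175 175 175 166 144 122 117 118]
 [115 116 116 125 147 165 174 176 175 176 176 175 176 168 142 122 114 116]]
z blade [0.0307 0.0308 0.0304 0.0316 0.0295 0.0297 0.0283]
width 0.0247
yaw deg -2.534523980484614
vt 198.01143790849673 tip 0.5821169764519653 0.10389313530196936  line y at ring x 0.09964890542031743 y at tcp 0.11080802737508588
ring again [[0.67838803 0.10090679 0.009     ]]
[[-2  2 17 42 57 58 59 55 30  9  3  1  3 14 40 61 67 67 62 45 17  4]
 [-2  4 24 60 82 87 87 80 53 21  7  6 10 32 65 86 92 90 84 57 21  5]
 [-1  3 22 58 86 93 93 89 71 44 27 21 30 53 81 95 95 94 80 48 15  5]
 [-1  2 15 44 77 89 92 91 85 72 59 55 63 77 92 95 94 89 71 35  9  5]
 [-3  0  7 23 50 67 72 72 72 70 66 65 67 70 75 76 74 67 45 15  2  1]]
```

Run:
```python
from h import *
d=dict(np.load("top2.npz")); P=cloud(d)
b=P[200:246,264:270].reshape(-1,3); A=np.c_[b[:,0]-.5,np.ones(len(b))]; print("blade",np.linalg.lstsq(A,b[:,2],rcond=None)[0],b[:,0].min(),b[:,0].max())
b=np.concatenate([P[200:246,250:258].reshape(-1,3),P[200:246,276:284].reshape(-1,3)]); A=np.c_[b[:,0]-.5,np.ones(len(b))]; print("counter",np.linalg.lstsq(A,b[:,2],rcond=None)[0])
d=dict(np.load("side2.npz")); P=cloud(d)
cv2.imwrite("pics/s2.png",cv2.resize(d["frame"][190:235,205:345],None,fx=5,fy=5,interpolation=cv2.INTER_CUBIC))
```

```text
blade [0.00154144 0.0300617 ] 0.4650226016666905 0.5773329883449829
counter [-0.05098097  0.0078157 ]
```

View pics/s2.png

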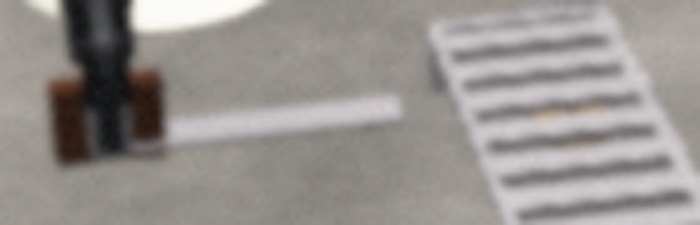

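```bash
cat >> h.py <<'E'
def F(ctrl,n=4):
    a=[]
    for _ in range(n): ctrl.hold(.02); s=ctrl.state(); a.append(np.r_[s["contact_force"],s["torque"]])
    return np.mean(a,0),s
E
python3 - <<'E'
from h import *
from rig import ctrl
q=quat(np.radians(-2))
ctrl.move_l([.425,.110,.0435],q,.05)
ctrl.move_l([.5393,.1062,.0435],q,.07); ctrl.hold(.2)
f,s=F(ctrl); print(s["time"],f.round(3),s["tool_pos"])
d=ctrl.get_image("top"); cv2.imwrite("pics/top3.png",cv2.resize(d["frame"][130:250,220:360],None,fx=5,fy=5,interpolation=cv2.INTER_NEAREST)); np.savez("top3.npz",**d)
E
```

```text
10.3833 [-0.094 -0.077 -1.749 -0.015  0.038 -0.   ] [0.53924925 0.10621811 0.04356405]
```

View pics/top3.png

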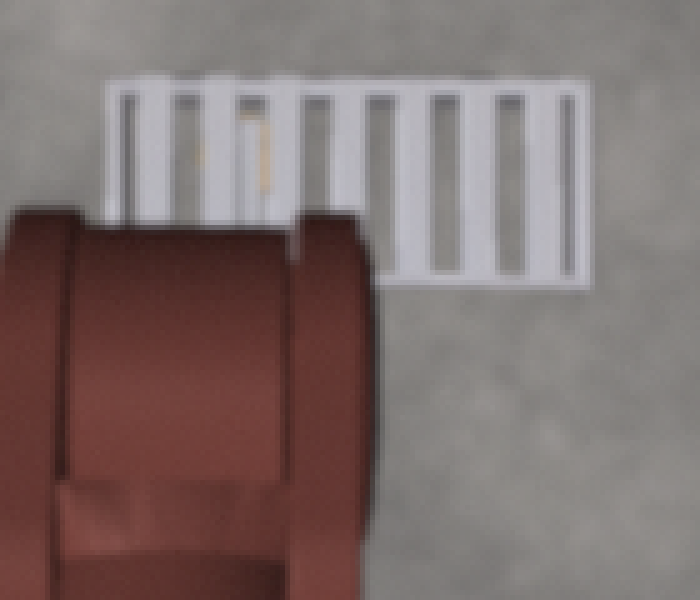

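Run:
```python
from h import *
d=dict(np.load("top3.npz")); g=cv2.cvtColor(d["frame"],cv2.COLOR_BGR2GRAY).astype(float)
print(g[150:158,266:275].astype(int)); print(g[160:166,264:276].astype(int))
c=g[150:160,269:271].mean(1); print(c.astype(int))
print(ray(d,[[269.5,154.5],[269.5,155]],.0255), "right edge",ray(d,[[271.2,162]],.0255), 'ring', ray(d,[[267.3,160.8]],.009))
```

```text
[[173 147 119 111 110 111 124 152 174]
 [174 146 124 116 116 119 129 154 176]
 [174 151 135 132 130 132 140 159 177]
 [175 155 148 151 151 151 151 165 179]
 [174 161 163 170 173 169 163 168 178]
 [175 162 168 179 179 178 170 172 179]
 [176 165 171 180 182 178 171 171 180]
 [177 168 170 178 182 178 168 171 179]]
[[183 183 175 163 167 178 180 178 169 172 180 183]
 [184 181 174 161 168 179 182 177 170 173 181 183]
 [184 182 174 161 167 178 180 178 171 173 180 184]
 [183 183 174 162 167 177 182 178 169 172 181 184]
 [184 184 174 161 166 177 180 177 170 173 180 184]
 [184 183 173 161 165 177 181 179 171 173 180 183]]
[110 116 131 151 171 179 181 180 179 180]
[[0.69153402 0.09448674 0.0255    ]
 [0.6902726  0.09452424 0.0255    ]] right edge [[0.67249322 0.09078384 0.0255    ]] ring [[0.67838803 0.10090679 0.009     ]]
```

Run:
```python
from h import *
from rig import ctrl
q=quat(np.radians(-2)); x,y=.540,.1062
ctrl.move_l([x,y,.041],q,.03); f0,s=F(ctrl)
z=.041; print(f0.round(2))
while z>.0335:
    z-=.0005; ctrl.move_l([x,y,z],q,.02); f,s=F(ctrl,2); df=f-f0
    print(round(s["time"],2),round(z,4),s["tool_pos"].round(4),df.round(2))
    if df[2]>.8 or abs(df[:2]).max()>1.5:
        print("contact"); break
```

```text
[-0.03  0.35 -1.79 -0.01  0.02 -0.04]
11.03 0.0405 [0.54   0.1062 0.0405] [ 0.05 -0.11  0.3   0.   -0.01  0.03]
11.32 0.04 [0.54   0.1062 0.04  ] [ 0.34 -0.65  0.15  0.02  0.    0.06]
11.6 0.0395 [0.54   0.1062 0.0395] [-0.25 -0.21 -0.03  0.02 -0.01  0.02]
11.88 0.039 [0.54   0.1062 0.039 ] [ 0.34  0.17  0.06 -0.01  0.01  0.06]
12.17 0.0385 [0.54   0.1062 0.0385] [-0.23 -0.34  0.06 -0.03  0.03  0.08]
12.45 0.038 [0.54   0.1062 0.038 ] [ 0.26 -0.39 -0.15 -0.    0.01  0.04]
12.73 0.0375 [0.54   0.1062 0.0375] [-0.45 -0.32  0.28  0.04 -0.    0.07]
13.02 0.037 [0.54   0.1062 0.037 ] [ 0.02 -0.91 -0.03 -0.01  0.02  0.05]
13.3 0.0365 [0.54   0.1062 0.0365] [ 0.15 -0.22  0.18  0.07 -0.03  0.04]
13.58 0.036 [0.54   0.1062 0.036 ] [ 0.18 -0.    0.4  -0.    0.02  0.04]
13.87 0.0355 [0.54   0.1062 0.0355] [ 0.02 -0.3   0.12 -0.03  0.04  0.05]
14.15 0.035 [0.54   0.1062 0.035 ] [0.33 0.17 1.04 0.03 0.03 0.1 ]
contact
```

Run:
```python
from h import *
from rig import ctrl
q=quat(np.radians(-2)); x,y=.540,.1062
f,s=F(ctrl,8); print(round(s["time"],2),f.round(3))
for z in(.0346,.0342,.0338,.0334,.033):
    ctrl.move_l([x,y,z],q,.02); f,s=F(ctrl,4); print(round(s["time"],2),z,f.round(3))
    if f[2]>-.7 or abs(f[:2]).max()>1.5 : print("contact");break
```

```text
14.28 [-0.235 -0.136 -1.495  0.004  0.03  -0.003]
14.6 0.0346 [ 0.136  0.33  -1.392 -0.01   0.051 -0.023]
14.92 0.0342 [ 2.580e-01  2.770e-01 -1.625e+00  1.000e-03  4.100e-02 -6.000e-03]
15.23 0.0338 [ 0.154  0.069 -1.806  0.007  0.059 -0.005]
15.55 0.0334 [-0.239 -0.225 -1.777  0.002  0.037 -0.005]
15.87 0.033 [ 0.054  0.299 -1.321 -0.006  0.03  -0.003]
```

Run:
```python
from h import *
from rig import ctrl
q=quat(np.radians(-2)); x,y=.540,.1062; u=np.array([np.cos(np.radians(-2)),np.sin(np.radians(-2))])
for z in(.0325,.032):
    ctrl.move_l([x,y,z],q,.02); f,s=F(ctrl,4); print(round(s["time"],2),z,f.round(3))
for k in(.003,.006,.010,.016):
    p=np.array([x,y])-k*u; ctrl.move_l([*p,.032],q,.02); f,s=F(ctrl,4); print(round(s["time"],2),k,f.round(3),s["tool_pos"].round(4))
    if abs(f[:3]-[0,0,-1.7]).max()>3: print("hard");break
d=ctrl.get_image("top"); cv2.imwrite("pics/top4.png",cv2.resize(d["frame"][130:210,220:360],None,fx=5,fy=5,interpolation=cv2.INTER_NEAREST))
d=ctrl.get_image("side"); cv2.imwrite("pics/side4.png",cv2.resize(d["frame"][180:265,220:360],None,fx=5,fy=5,interpolation=cv2.INTER_NEAREST))
```

```text
16.18 0.0325 [ 0.009  0.319 -2.279 -0.021  0.016 -0.017]
16.5 0.032 [-0.026  0.306 -1.287 -0.016  0.028  0.007]
16.87 0.003 [ 0.423 -0.02  -1.855 -0.023  0.025  0.02 ] [0.5369 0.1063 0.032 ]
17.23 0.006 [ 0.11   0.025 -1.496 -0.027  0.036 -0.008] [0.5339 0.1064 0.032 ]
17.65 0.01 [ 0.266 -0.256 -1.59   0.005  0.021  0.006] [0.5299 0.1066 0.032 ]
18.17 0.016 [ 0.263 -0.184 -1.682 -0.007  0.034 -0.009] [0.524  0.1068 0.032 ]
```

View pics/top4.png

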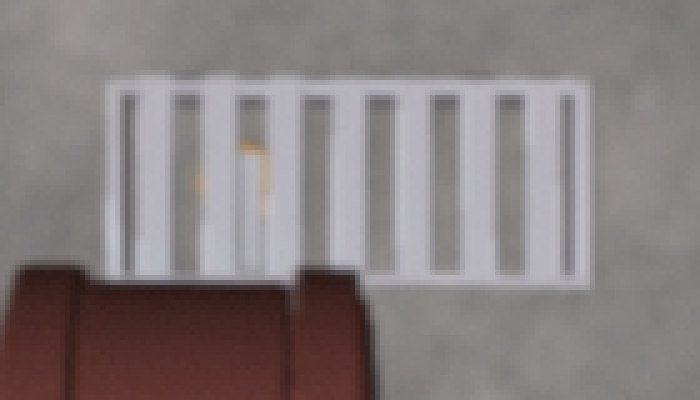

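View pics/side4.png

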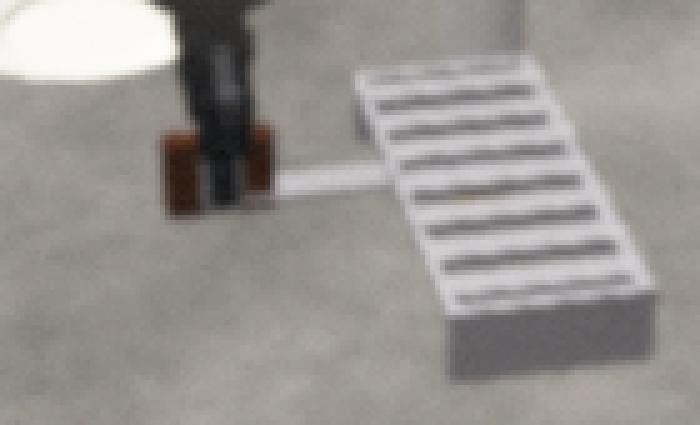

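The ring is following: the brass at the back edge moved from row 122 to row 145 in the 5x crop. I'll keep dragging.

Run:
```python
from h import *
from rig import ctrl
q=quat(np.radians(-2)); x,y=.540,.1062; u=np.array([np.cos(np.radians(-2)),np.sin(np.radians(-2))])
for k in np.r_[.04:.1351:.019]:
    p=np.array([x,y])-k*u; ctrl.move_l([*p,.032],q,.035); f,s=F(ctrl,2); print(round(s["time"],2),k,f.round(2))
    if abs(f[:3]-[0,0,-1.7]).max()>4: print("hard");break
d=ctrl.get_image("top"); cv2.imwrite("pics/top5.png",cv2.resize(d["frame"][130:250,220:360],None,fx=5,fy=5,interpolation=cv2.INTER_NEAREST))
```

```text
19.13 0.04 [-0.53 -0.49 -2.24  0.    0.01  0.02]
19.86 0.059 [ 0.5   0.21 -1.8   0.03  0.04  0.04]
20.58 0.07799999999999999 [ 0.27  0.83 -1.6  -0.01  0.01  0.  ]
21.31 0.09699999999999999 [-0.22 -0.34 -1.12  0.04  0.02 -0.  ]
22.03 0.11599999999999999 [ 0.47  0.32 -2.32 -0.03  0.02 -0.01]
22.76 0.13499999999999998 [ 0.12 -0.29 -1.65  0.02  0.02  0.02]
```

View pics/top5.png

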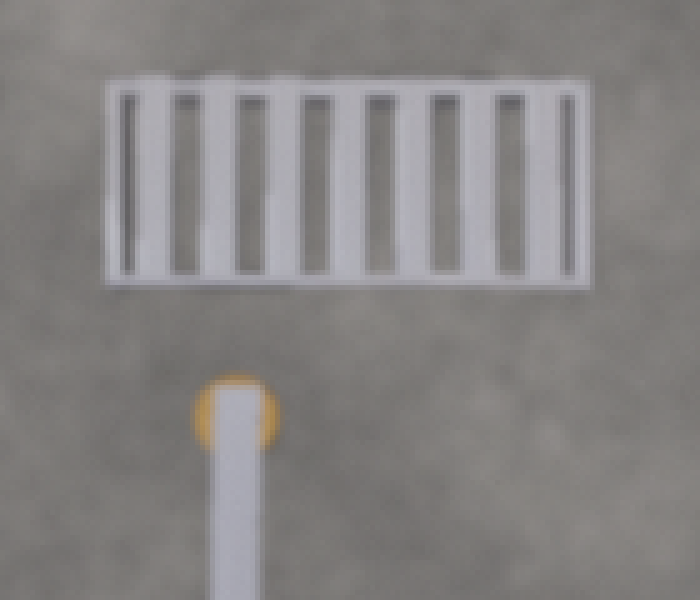

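Run:
```python
from h import *
from rig import ctrl
q=quat(np.radians(-2)); u=np.array([np.cos(np.radians(-2)),np.sin(np.radians(-2))]); p=np.array([.54,.1062])-.1325*u
ctrl.move_l([*p,.032],q,.02); ctrl.move_l([*p,.048],q,.03); ctrl.move_l([*p,.11],q,.1)
q=quat(np.radians(8.7)); c=[.4033,-.3187]
ctrl.goto([*c,.11],q); ctrl.move_l([*c,.042],q,.08); ctrl.hold(.1); f0,s=F(ctrl); print(s["time"],f0.round(2))
z=.0385
while z>.033:
    ctrl.move_l([*c,z],q,.03); f,s=F(ctrl,3); print(round(z,4),(f-f0).round(2))
    if f[2]-f0[2]>1.3: break
    z-=.0005
for n in("top","side"):
    d=ctrl.get_image(n); cv2.imwrite(f"pics/{n}6.png",d["frame"])
print(ctrl.state()["time"])
```

```text
27.2833 [-0.17  0.01 -1.72 -0.02  0.04 -0.01]
0.0385 [-0.28  0.43  0.35  0.02  0.    0.02]
0.038 [ 0.1  -0.19  0.19  0.03 -0.03  0.03]
0.0375 [ 0.12  0.04 -0.42  0.02 -0.04  0.01]
0.037 [ 0.17  0.43  0.36  0.01 -0.03  0.01]
0.0365 [ 0.18 -0.49 -0.19  0.02 -0.02  0.01]
0.036 [-2.25  2.08  6.4   0.41  0.37  0.04]
29.2
```

View pics/top6.png

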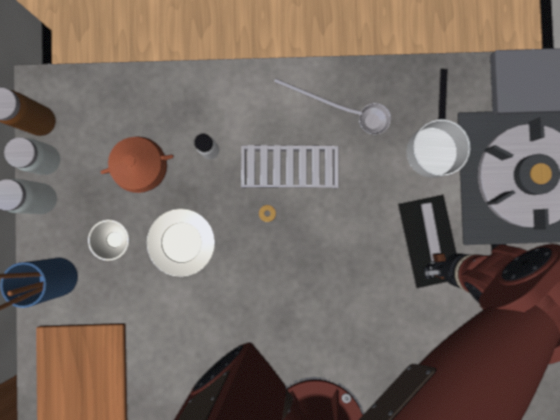

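View pics/side6.png

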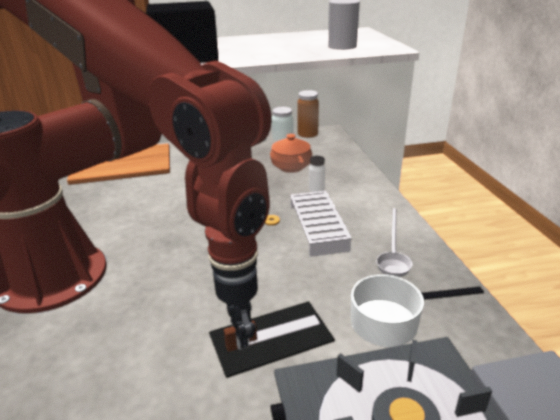

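The ring lies free at (267,213). The probe is resting on the trivet, so I'll release it.

Run:
```python
from h import *
from rig import ctrl
q=quat(np.radians(8.7)); c=[.4033,-.3187]
ctrl.grip(.085); ctrl.move_l([*c,.15],q,.1); ctrl.goto([.38,-.20,.30],quat(np.radians(8.7))); ctrl.hold(.3)
s=ctrl.state(); print(s["time"],s["finger_gap"],s["contact_force"])
for n in("top","side"):
    d=ctrl.get_image(n); cv2.imwrite(f"pics/{n}7.png",d["frame"]); np.savez(f"{n}7.npz",**d)
```

```text
32.25 0.0849496763694332 [0.34365939 0.45959524 1.10900175]
```

View pics/top7.png

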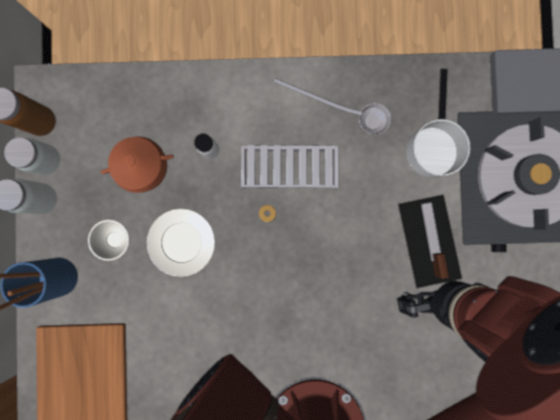

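View pics/side7.png

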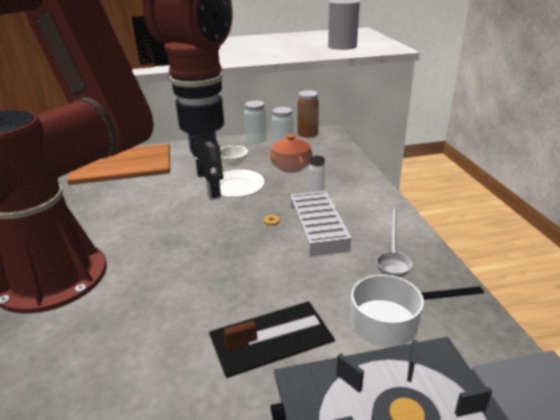

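Run:
```python
from h import *
d=dict(np.load("top7.npz")); P=cloud(d); f=d["frame"].astype(int)
c,m=big(f[...,2]-f[...,0]>35,(250,195,285,230)); (u,v),r=cv2.minEnclosingCircle(c); R=ray(d,[[u,v]],.009)[0]; print("ring",R,"z",np.median(P[m>0][:,2]))
a=np.radians(-2); e=R[:2]-np.array([.652,.0471]); print("rack frame",e@[np.cos(a),np.sin(a)],e@[-np.sin(a),np.cos(a)])
T=(390,190,470,290)
hsv=cv2.cvtColor(d["frame"],cv2.COLOR_BGR2HSV)
c,m=big((hsv[...,1]<60)&(f.min(2)>130),T); print("blade",rect(ray(d,c.reshape(-1,2),.018)),np.median(P[m>0][:,2])); b=P[cv2.erode(m,np.ones((3,3)))>0]; print(np.linalg.lstsq(np.c_[b[:,0]-.5,np.ones(len(b))],b[:,2],rcond=None)[0])
br=(hsv[...,0]<18)&(hsv[...,1]>100)&(f[...,2]>60); c,m=big(br,(425,245,455,280)); print("brown",rect(ray(d,c.reshape(-1,2),.054)))
```

```text
ring [0.54524452 0.10611928 0.009     ] z 0.009443267224426122
rack frame -0.10875018552238751 0.055257611625037555
blade (array([ 494.7, -304.8]), array([124.6,  22.1]), 8.14) 0.01743378937220741
[-0.11632298  0.01607704]
brown (array([ 402. , -315.3]), array([57.1, 18.5]), 7.9)
```

Run:
```python
from h import *
for n in("top0","top7"):
    d=dict(np.load(n+".npz")); P=cloud(d); f=d["frame"].astype(int); hsv=cv2.cvtColor(d["frame"],cv2.COLOR_BGR2HSV)
    c,m=big((hsv[...,1]<60)&(f.min(2)>130),(390,190,470,290)); m=cv2.drawContours(np.zeros_like(m),[c],-1,1,-1); b=P[cv2.erode(m,np.ones((3,3)))>0]
    k=abs(b[:,2]-.018)<.01; b=b[k]
    print(n,np.linalg.lstsq(np.c_[b[:,0]-.5,np.ones(len(b))],b[:,2],rcond=None)[0],len(b))
```

```text
top0 [-0.0013774   0.01855594] 295
top7 [-0.00157617  0.01827187] 303
```

The earlier slope came from stray pixels in the mask. With those removed, the blade is level at the same height as at the start, so I'm handing in.

```bash
python3 -c "
from rig import ctrl
ctrl.sign_off(); print(ctrl.state()['time'])"
```

```text
the job is handed in; nothing more can be done
the job is handed in; nothing more can be done
```

The ring is out on the open counter, the probe is back on the trivet, and I handed the job in. The clock read about 32 s of the allowed 58 s at my last reading. The hand-in gives no verdict, so the points below rest on my own checks.

- **Retrieval:** I gripped the probe by its handle and went in under the rack over the ring. I lowered the stub in steps of 0.5 mm or less until it sat in the hole, then dragged the ring straight out.
- **Forces:** One reading of about 1 N on the way down stopped the lowering; the repeat readings showed no contact. Sampled tool forces while the probe was under the rack stayed within about 1 N of the probe's own weight. Setting the probe on the trivet gave about 6 N.
- **Ring:** It lies flat with its centre about 64 mm in front of the rack's mouth and about 55 mm off the middle line, by camera.
- **Probe:** It lies at the same height as at the start and within 3–4 mm of its starting place. It is level to about 0.002 rad. A first fit gave a slope of 0.12, but that came from stray pixels in the mask.
- **Other things:** They look unmoved in the last pictures, by eye only. The gripper is open and clear of everything.
- **Disagreement:** The two cameras differed by about 4 mm on the probe handle's position at the start, so I aimed using the top camera alone.

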